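# Clip the grabber probe onto the specimen's contact post

## Robot

A 6-joint arm with a two-finger parallel gripper is mounted at the origin on a cart in front of the work surface, level with it; the furniture and walls round the work are solid. World frame = base frame: x ahead of the robot, y to its left, z up, the work surface at z = 0. Lengths are in m, angles in rad, forces in N, time in s.
With the tool pointing down it reaches from about 0.375 to 0.9 m from the base axis. Payload 3.1 kg.
Tool frame: the origin (TCP) lies at the centre of the arm's flange, where the gripper is bolted on; the fingertips stand tip_reach ahead of it and the grasp point (between the pads) lies 164 mm ahead of it (tip_reach is the distance from the TCP to the fingertips, in m); z points along the fingers, y is the direction in which the jaws open and shut (so a half turn about z gives the same grasp; the last joint's range is limited). The gripper opens to 87 mm and grips with 3 to 60 N. Pads are 19 mm wide; open, the fingers measure 117 mm over their backs; the gripper's body (75 mm by 190 mm) begins 51 mm behind the grasp point.
Start: joints at [-1.383, 0.527, 1.433, -0, 1.181, -0.178], TCP at [0.224, -0.583, 0.405] pointing down, gripper open.
Joint ranges: [-3.08, 3.08], [-0.75, 2.2], [0.22, 2.44], [-1.43, 4.57], [0, 2.65], [-2.85, 2.85]. Speed limits (rad/s): [2.79, 2.79, 3.14, 3.14, 3.14, 3.14].

## Interface

Orientations are given as a unit quaternion [x, y, z, w].
In Python, from rig import get_obs, camera, hand_in, tip_reach gives the robot as it stands. The module is installed in compiled form; this text tells all that it offers.
- The arm moves only by the tool servo_tool, never from a script. Its argument "steps" is one flat list of numbers, 5 for each row, row after row: the finger opening in m, from 0 to 0.087, then the shift along the tool's x, y, z in m, then the turn about the tool's z in rad. A call has 1 to 12 rows; each row is the pose to reach, as a shift and turn from the pose commanded when the call began, along the tool's axes at that moment; what a row does not reach only later rows make up. A row lasts 1/8 s, in which the tool goes at most 62.5 mm and 10.7 degrees, less where a joint would pass 70% of its speed; a pose out of reach is approached as far as the arm can. A call with a gripper value outside its range is refused whole. The fingers move at their own pace and stop on an object; "force" is the grip in N (left out, the last holds). Time passes only in rows, so rows that repeat a pose let the fingers close. It gives the time, the measured TCP pose, the force and the opening at its end, in the units of the state.
- get_obs(): the state, without advancing time (a new reading comes with each control period).
- camera(name): name is "side" or "top" or "wrist"; returns a dict with "pixels" (400x640x3 uint8, blue, green, red), "vertical_fov" (degrees; the focal length in pixels is half the picture's height over the tangent of half this angle, whatever the lens; pixels are square), "cx", "cy" (the principal point, pixels), "T" (4x4, takes a point from camera to world coordinates). Camera axes: x right, y up, looking along -z (the intrinsics and any distortion apply to the point x, -y, -z); pixel columns grow to the right and rows downward; lengths in m; the calibration is good to about 2 mm. A picture is of the moment at which its call begins. There is no depth.
- hand_in(): hands the job in, once; it reports no verdict.
The state is a dict: "time": time; "q": joint angles; "joint_velocities": joint speeds; "joint_torque": joint torques, N m; "position": TCP position; "tool_rot": TCP orientation; "ft_force": force on the tool from outside, world axes, zero at the start; "moment": the same for the moment, N m; "grip_width": finger opening in m.
Only numpy, scipy, OpenCV 4.12 (cv2) and the standard library are available. Lean on these libraries where they do the work, as an engineer would, in place of code of your own. Each camera call takes 0.05 s, during which the arm holds its last target.

## Task

The cordless grabber probe is clipped on the round parking foot. Squeeze its two upright tabs together so that its hook slides out, slip it sideways off the parking post, and clip it onto the headed contact post of the stand that holds the round section mount: hook round the post under its head, then let the spring pull the hook shut on it, leaving the probe lying flat on the bench. Leave the section mount and the other things where they are.

Things in the scene. Friction and masses are not known exactly. Their poses are not given: they have to be found in the camera images.
- probe: White plastic grabber probe lying on the bench, about 110 long, 30 wide, 72 high, 100 g. Origin: on its underside (bench level when lying), below the centre of an 8 mm post clamped in its jaw. x points forward to the hook, y to its left, z up. Its steel nose, 16 wide, ends in a flat face at x = -4 mm, height 8 to 20. It starts clamped on the parking post.
- housing (a point): Top centre of the probe's housing, at x -42, height 25 mm in the probe's frame. The housing spans x -66 to -18, 30 wide, height 7 to 25; it stands on two feet as wide as itself at x -44 to -36 and x -66 to -60.
- finger_tab (a point): Centre of the squeezing area on the front face of the fixed upright tab: x -36, height 55 mm in the probe's frame. Plate 8 thick (x -44 to -36), 30 wide, up to height 72. A finger in front of it stands above the post's head when the probe is clipped, so keep fingertips 34 mm or more above the probe's underside.
- thumb_tab (a point): Centre of the squeezing area on the rear face of the grey plastic sliding tab (8 thick, 30 wide, height 6 to 72): x = -102 mm plus the plunger's travel, height 55 mm in the probe's frame. The span from the front face of the fixed tab to this face is 66 mm minus the travel: 60 clamped on a post, 44 fully pressed. The hook moves with this tab.
- plunger (a joint): Travel of the sliding tab and hook in the probe, along its +x: 0 retracted, 0.022 m pressed to the stop. Spring force 3 N at 0, 4.6 N at 0.006, 9 N at 0.022; 20 N of squeeze presses it fully. The gap between nose and crossbar is 2 mm plus the travel; it reads 0.006 when clamped on an 8 mm post.
- hook (a point): Middle of the inner (rear) face of the hook's crossbar: x = -2 mm plus travel, y 0, height 14 mm in the probe's frame. The hook is a level J of 6 mm round rod (height 11 to 17): shank on the probe's left (y 8 to 14 mm), crossbar across the front (6 mm thick), lip on the right. A post must lie within y -4 to 4 mm when the hook closes.
- hook_lip (a point): Where the lip (y -14 to -8 mm in the probe's frame) leaves the crossbar's inner face; it runs 4 mm back from here. The mouth lies between lip and nose, open on the probe's right (-y): a post enters from the right and leaves to the right. With the plunger fully pressed the mouth is 20 mm and its middle is at x = +6 mm in the probe's frame.
- probe_jaw (a point): Point of the probe at x 0, y 0, height 14 mm in its frame: the centre of a clamped post.
- parking_post (a point): Axis of the parking post at height 14 mm. Neck 8 mm diameter up to 25 mm height, round head 26 mm diameter from 25 to 32 mm height, on a fixed round foot 42 mm diameter, 5 high. The probe starts clamped on it, lying towards the robot, heading within 35 degrees of straight ahead.
- stand_a: Fixed aluminium stand that holds the round section mount. Origin: bench level under the axis of its post; x points from post to section (nest centre x = +42 mm, between four pins 14 mm high). Plate x -22 to 62, y -35 to 44, 5 mm thick, bent up at its left into a guard wall (see stand_a_guard). In front (-x) the bench is free for the probe, whose feet stand on it. Faces the robot within 18 degrees.
- stand_a_post (a point): Axis of that stand's contact post at height 14 mm: neck 8 mm diameter, 5 to 25 mm height, head 26 mm diameter, 25 to 32 mm high. The hook must come in from the side, under the head.
- stand_b: The other stand, alike (wall, post, pins) but with an empty nest. Not to be used; the two stands swap places.
- section: Round black section mount, 30 mm diameter, 16 high, loose in stand_a's nest, its underside at height 5. Origin in the centre of its underside.
- petri: Bystander: clear petri dish 60 mm diameter, 13 high; origin under its centre.
- bottle: Bystander: amber dropper bottle 33 mm diameter, 102 high, standing; origin under its centre.
- clay: Bystander: clay block 44 x 60 x 16 mm; origin under its centre.
- loose_section: Bystander: another round section mount lying apart, 30 mm diameter, 18 high; origin under its centre.
- key: Bystander: hex key 32 x 88 x 5 mm; origin under its centre.
- stand_a_guard (a point): Middle of the top edge of the guard wall on stand_a: y = +41 mm (its inner face, towards the post), x = +25, height 45 mm in the stand's frame. The wall is 3 thick and runs along x from -12 to +62 mm. Too close to the post for the open hook to be lowered straight down between wall and post head; below the head it passes between the post's neck and the wall.

How it is judged:
On the way, in this order (a step that is already met when the one before it is completed fails the run):
1. the tabs are squeezed while the hook is still round the parking post (value of joint plunger above 0.011 m and horizontal distance between probe_jaw and parking_post below 0.025 m), for 0.1 s.
2. the probe is off the parking post (horizontal distance between probe_jaw and parking_post above 0.06 m), for 0.1 s.
3. the open hook is round the section's contact post, under its head (value of joint plunger above 0.009 m and y of stand_a_post in the frame of probe between -0.007 and 0.007 m and x of stand_a_post in the frame of probe above -0.003 m and x of stand_a_post in the frame of hook below 0 m and height (world z) of probe below 0.012 m), for 0.1 s.
At the end, for the whole second after the job is handed in: Probe let go, still and flat (tilt < 0.1 rad, underside within 5 mm of the bench), the post of the section's stand in its jaw (within 3 mm along, 6.5 mm across), plunger sprung back onto it (travel 4 to 9 mm, over 1.5 N on the stand); section flat in its nest, within 50 mm of the post (x of stand_a_post in the frame of probe between -0.003 and 0.003 m and y of stand_a_post in the frame of probe between -0.0065 and 0.0065 m and value of joint plunger between 0.004 and 0.009 m and contact force between probe and stand_a above 1.5 N and angle between each of probe, section's own z axis and vertical below 0.1 rad and height (world z) of probe below 0.005 m and linear speed of probe below 0.02 m/s and horizontal distance between section and stand_a_post below 0.05 m); the robot touches nothing.
It fails at once if the section mount is pushed about (over 12 mm) (distance of section from where it was at the start of the episode above 0.012 m).
It fails at once if a bystander is pushed more than 20 mm (distance of any of petri, bottle, clay, loose_section, key from where it was at the start of the episode above 0.02 m).
It also fails if it takes over 40 s, if anything falls off the work surface, if the arm or the gripper's body presses on something with over 40 N, if the wrist force passes 120 N, or if a joint passes its speed limit or range.

## Working session

There is one attempt and no reset: what is moved stays moved. The work goes in short steps, Python scripts to look and compute and a tool call to move; the robot and the scene stay as the last step left them, time stands still between calls to the robot, and variables do not carry over. Pictures are saved under pics/ and viewed, and the job is handed in when it is done.

Besides the shell and the picture viewer there is one more tool, called as name(argument=value, ...), one argument or row to a line, values as JSON. servo_tool: Moves the arm, as the interface text tells. Its arguments: {"type":"object","properties":{"steps":{"type":"array"},"force":{"type":"number"}},"required":["steps"]}

```bash
mkdir -p pics; ls; cat > h.py <<'E'
import numpy as np,cv2
from rig import get_obs,camera,hand_in,tip_reach
E
python3 - <<'E'
from h import *
print(tip_reach, get_obs())
for n in ["side","top","wrist"]:
    c=camera(n); cv2.imwrite(f"pics/{n}0.png",c["pixels"]); print(n,{k:v for k,v in c.items() if k!="pixels"})
E
```

```text
pics
0.1822 {'time': 0.0, 'q': array([-1.38247153e+00,  5.28453322e-01,  1.43393414e+00, -2.61957670e-06,
        1.18139771e+00, -1.78497976e-01]), 'joint_velocities': array([-0.00068764, -0.00029072, -0.00020223,  0.00192512, -0.00176964,
       -0.00116501]), 'joint_torque': array([ 1.14315571e-03, -4.40041852e+01, -1.76590669e+01,  6.34805532e-02,
        5.80442918e-02, -1.44177684e-04]), 'position': array([ 0.22411741, -0.5830514 ,  0.40376897]), 'tool_rot': array([ 9.83226548e-01,  1.82385178e-01, -6.59752790e-06, -1.09624055e-03]), 'ft_force': array([-0.95218043,  0.08574606, -0.11158952]), 'moment': array([-0.00677722, -0.04391754,  0.00620939]), 'grip_width': 0.08690309713170245}
side {'vertical_fov': 44.68920508930712, 'cx': 320.7992264744667, 'cy': 201.7163580242783, 'T': array([[-0.88307445, -0.35204879,  0.31022758,  0.87934282],
       [ 0.46907556, -0.64519779,  0.60306545,  0.64679246],
       [-0.01215031,  0.67807187,  0.73489517,  0.83032423],
       [ 0.        ,  0.        ,  0.        ,  1.        ]])}
top {'vertical_fov': 55.3367147287263, 'cx': 316.11590553872736, 'cy': 201.37131241385472, 'T': array([[ 0.01885577,  0.9913389 , -0.12996789,  0.42421558],
       [-0.9997828 ,  0.01754076, -0.01125538,  0.00839369],
       [-0.00887816,  0.13015189,  0.99145432,  0.94323893],
       [ 0.        ,  0.        ,  0.        ,  1.        ]])}
wrist {'vertical_fov': 60.25481420969671, 'cx': 317.24456556500843, 'cy': 196.81100683045943, 'T': array([[ 3.58863397e-01,  8.88545941e-01,  2.85837669e-01,
         3.01898140e-01],
       [-9.33390024e-01,  3.41737767e-01,  1.09537031e-01,
        -5.52719979e-01],
       [-3.52842236e-04, -3.06106860e-01,  9.51997093e-01,
         3.83944497e-01],
       [ 0.00000000e+00,  0.00000000e+00,  0.00000000e+00,
         1.00000000e+00]])}
```

View pics/top0.png

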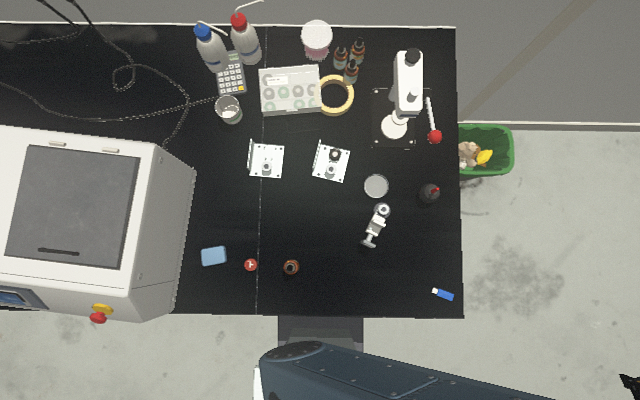

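View pics/side0.png

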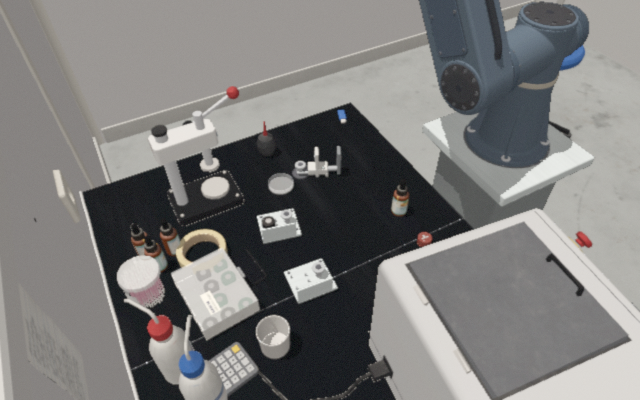

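The top view shows the probe at about (376,228) and its parking head at (383,209). Stand_a, holding the black section, is at (331,160), and the empty stand_b is at (266,160). I'll zoom in next.

```bash
python3 - <<'E'
import cv2
t=cv2.imread("pics/top0.png"); s=cv2.imread("pics/side0.png")
cv2.imwrite("pics/t1.png",cv2.resize(t[130:260,300:410],None,fx=4.6,fy=4.6,interpolation=cv2.INTER_CUBIC))
cv2.imwrite("pics/s1.png",cv2.resize(s[130:255,245:365],None,fx=4.6,fy=4.6,interpolation=cv2.INTER_CUBIC))
E
```

```text
(no output)
```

View pics/t1.png

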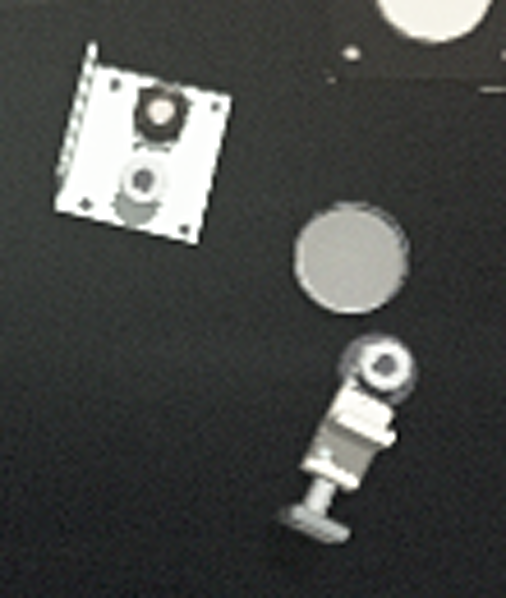

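View pics/s1.png

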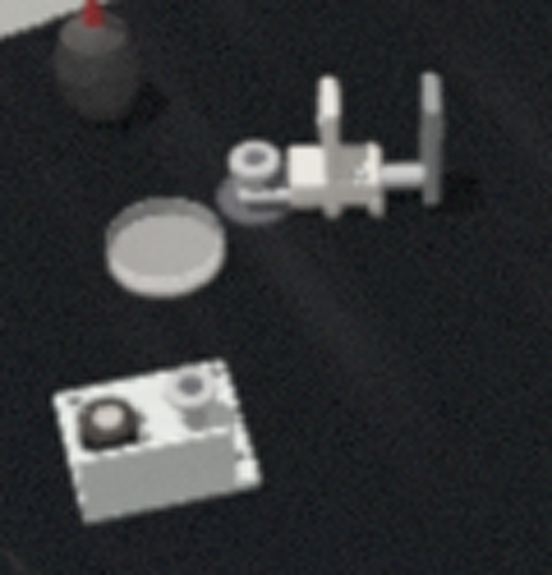

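Top crop: parking head at (383.7,209.1), stand_a post head at (331.3,169.1), section at (335,154). Side crop: parking head at (300.2,164.3), stand_a head at (286.3,214.8). I'll triangulate these.

```bash
cat > h.py <<'E'
import numpy as np,cv2,pickle
from rig import get_obs,camera,hand_in,tip_reach
from scipy.spatial.transform import Rotation as R
def ray(c,p):
    f=200/np.tan(np.radians(c["vertical_fov"]/2))
    d=np.array([(p[0]-c["cx"])/f,-(p[1]-c["cy"])/f,-1]); T=c["T"]
    return T[:3,3],T[:3,:3]@d
def plane(c,p,z):
    o,d=ray(c,p); return o+d*(z-o[2])/d[2]
def proj(c,P):
    f=200/np.tan(np.radians(c["vertical_fov"]/2))
    q=np.linalg.inv(c["T"])@np.r_[P,1]; return np.array([c["cx"]+f*q[0]/-q[2],c["cy"]-f*q[1]/-q[2]])
def tri(c1,p1,c2,p2):
    o1,d1=ray(c1,p1);o2,d2=ray(c2,p2)
    s=np.linalg.lstsq(np.c_[d1,-d2],o2-o1,rcond=None)[0]
    a=o1+d1*s[0];b=o2+d2*s[1]; return (a+b)/2,np.linalg.norm(a-b)
def snap(n,tag):
    c=camera(n); cv2.imwrite(f"pics/{tag}.png",c["pixels"]); pickle.dump(c,open(f"pics/{tag}.pkl","wb")); return c
def load(tag): return pickle.load(open(f"pics/{tag}.pkl","rb"))
E
python3 - <<'E'
from h import *
t=snap("top","t2");s=snap("side","s2")
for n,a,b,z in [("park",(383.7,209.1),(300.2,164.3),.032),("post",(331.3,169.1),(286.3,214.8),.032)]:
    print(n,plane(t,a,z),plane(s,b,z),tri(t,a,s,b))
f=lambda a,o:(a[0]/4.6+o[0],a[1]/4.6+o[1])
T=lambda a:f(a,(300,130)); S=lambda a:f(a,(245,130))
print("section",plane(t,T((161,112)),.021), plane(s,S((108,418)),.021))
# tabs top
print("thumb",plane(t,T((315,522)),.072),plane(s,S((432,75)),.072))
print("finger",plane(t,T((365,415)),.072),plane(s,S((329,80)),.072))
print("petri",plane(t,T((352,258)),.013))
E
```

```text
park [ 0.52783814 -0.14374642  0.032     ] [ 0.52839709 -0.1401813   0.032     ] (array([ 0.52756658, -0.14383388,  0.02885425]), np.float64(0.0015066711185021293))
post [ 0.62358334 -0.01674506  0.032     ] [ 0.62661337 -0.01007948  0.032     ] (array([ 0.62470381, -0.01662224,  0.02455783]), np.float64(0.0011861711385142983))
section [ 0.66341801 -0.02570124  0.021     ] [ 0.66493735 -0.02183336  0.021     ]
thumb [ 0.44422416 -0.10227687  0.072     ] [ 0.43780843 -0.11262975  0.072     ]
finger [ 0.49754768 -0.12703179  0.072     ] [ 0.48611036 -0.13470685  0.072     ]
petri [ 0.58685421 -0.12946254  0.013     ]
```

servo_tool(
  steps=[0.087,0.394,-0.348,0.074,-0.8,0.087,0.394,-0.348,0.074,-0.8,0.087,0.394,-0.348,0.074,-0.8,0.087,0.394,-0.348,0.074,-0.8,0.087,0.394,-0.348,0.074,-0.8,0.087,0.394,-0.348,0.074,-0.8,0.087,0.394,-0.348,0.074,-0.8,0.087,0.394,-0.348,0.074,-0.8,0.087,0.394,-0.348,0.074,-0.8,0.087,0.394,-0.348,0.074,-0.8,0.087,0.394,-0.348,0.074,-0.8,0.087,0.394,-0.348,0.074,-0.8],
  force=30,
)

```text
time: 1.75
position: [0.4669, -0.1184, 0.3309]
tool_rot: [0.835, 0.55, 0.0, 0.0]
ft_force: [-0.1, 0.2, 0.4]
grip_width: 0.0866
```

```bash
python3 - <<'E'
from h import *
o=get_obs(); print(o["time"],o["position"],R.from_quat(o["tool_rot"]).as_matrix().round(4),o["q"])
c=snap("wrist","w1"); print(c["T"])
E
```

```text
1.75 [ 0.46690589 -0.1183958   0.33094294] [[ 3.948e-01  9.188e-01  4.000e-04]
 [ 9.188e-01 -3.948e-01 -4.000e-04]
 [-2.000e-04  5.000e-04 -1.000e+00]] [-4.80827483e-01  4.52477006e-01  1.86041878e+00 -2.32965845e-04
  8.28179627e-01 -7.47791861e-02]
[[ 0.91887207  0.37575978  0.12032748  0.49910327]
 [-0.39455384  0.87418776  0.28306009 -0.04064013]
 [ 0.00117379 -0.30757168  0.95152419  0.31097793]
 [ 0.          0.          0.          1.        ]]
```

View pics/w1.png

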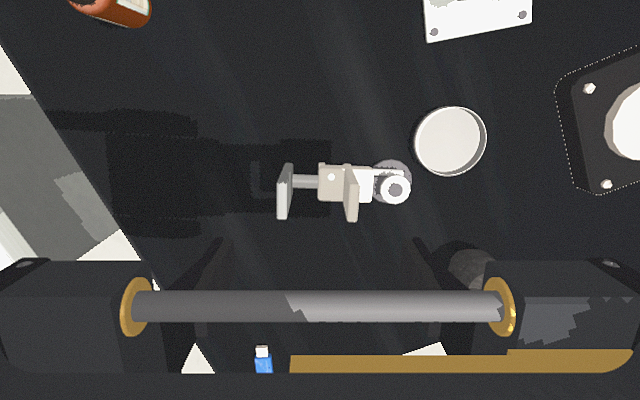

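The wrist view shows the probe nearly level across the picture. The thumb tab is at (285,190), the finger tab at (352,192) and the parking head at (396,189). The petri dish is at (450,140).

```bash
python3 - <<'E'
import cv2
t=cv2.imread("pics/w1.png")
cv2.imwrite("pics/w1z.png",cv2.resize(t[145:235,265:425],None,fx=5,fy=5,interpolation=cv2.INTER_CUBIC))
E
```

```text
(no output)
```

View pics/w1z.png

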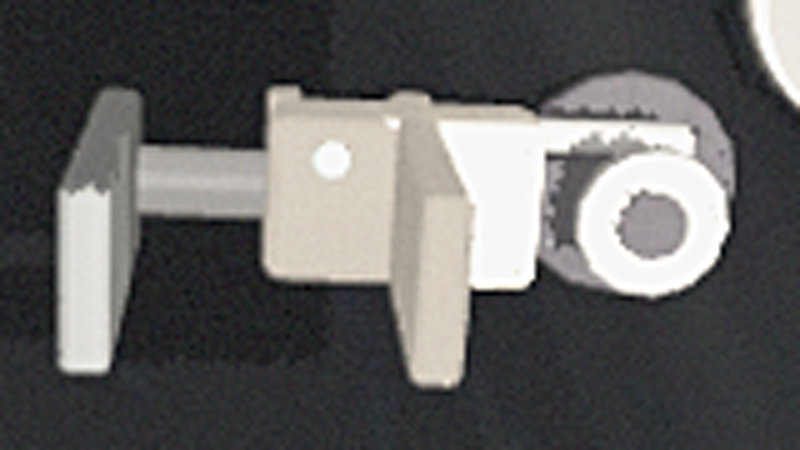

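Zoomed corners:
- Thumb top face: (58,190), (110,190), (107,373), (60,372)
- Finger top face: (425,195), (471,200), (463,386), (413,385)
- Parking head: centre (655,224)

```bash
python3 - <<'E'
from h import *
c=load("w1"); f=lambda a:(a[0]/5+265-.4,a[1]/5+145-.4)
P=lambda a,z:plane(c,f(a),z)[:2]
TL,TR,BR,BL=[P(a,.072) for a in [(58,190),(110,190),(107,373),(60,372)]]
FL,FR,FBR,FBL=[P(a,.072) for a in [(425,195),(471,200),(463,386),(413,385)]]
head=P((655,224),.032)
th=(TL+BL)/2; fi=(FR+FBR)/2
print("width",np.linalg.norm(TL-BL),np.linalg.norm(FR-FBR),"span",np.linalg.norm(th-fi))
ax=lambda v:np.degrees(np.arctan2(v[1],v[0]))
print("head",head,"th",th,"fi",fi)
print("angles: centre line",ax(fi-th),"to head",ax(head-(th+fi)/2),"edges",ax(TL-BL)-90,ax(FR-FBR)-90,ax(FL-FBL)-90)
print("head dist to fi",np.linalg.norm(head-fi),"mid",(th+fi)/2)
print("foot",P((640,185),.005))
E
```

```text
width 0.028100766166137523 0.028848210354215278 span 0.05979147489498042
head [ 0.52725634 -0.14373192] th [ 0.44012759 -0.10297064] fi [ 0.49429414 -0.12828873]
angles: centre line -25.051943325207617 to head -25.08034462391032 edges -24.72929591082844 -23.485057381267325 -25.069255665021657
head dist to fi 0.036400529624598554 mid [ 0.46721087 -0.11562969]
foot [ 0.52991833 -0.14552884]
```

servo_tool(
  steps=[0.087,0.003,-0.001,0.05,0.03,0.087,0.003,-0.001,0.09,0.03,0.087,0.003,-0.001,0.111,0.03,0.087,0.003,-0.001,0.111,0.03,0.087,0.003,-0.001,0.111,0.03],
)

```text
time: 2.42
position: [0.4676, -0.1148, 0.2204]
tool_rot: [0.843, 0.538, 0.0, 0.001]
ft_force: [-0.2, 0.4, 0.3]
grip_width: 0.0869
```

```bash
python3 - <<'E'
from h import *
o=get_obs(); print(o["time"],o["position"],R.from_quat(o["tool_rot"]).as_matrix().round(4)[:,1],o["ft_force"])
c=snap("wrist","w2");s=snap("side","s3")
cv2.imwrite("pics/s3z.png",cv2.resize(s["pixels"][80:230,230:390],None,fx=4,fy=4))
E
```

```text
2.425 [ 0.46763182 -0.11481035  0.22042701] [ 0.9068 -0.4215  0.0013] [-0.17555141  0.42831121  0.33084873]
```

View pics/w2.png

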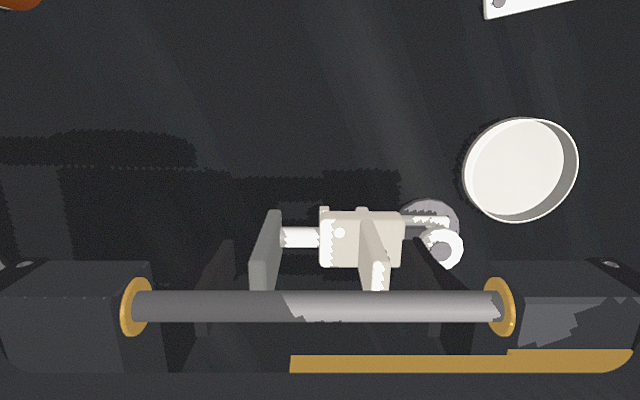

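View pics/s3z.png

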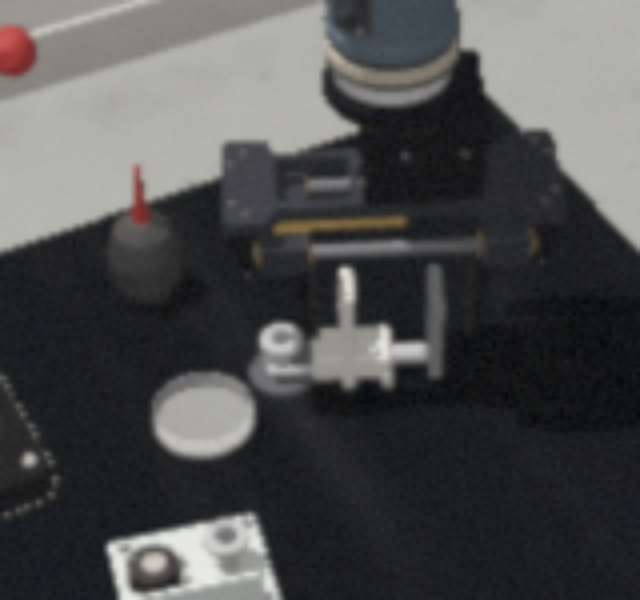

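The fingers flank both tabs (thumb near 265, finger tab near 375, fingers outside both). Now I'll squeeze.

servo_tool(
  steps=[0.055,0,0,0,0,0.05,0,0,0,0,0.04,0,0,0,0,0.036,0,0,0,0,0.036,0,0,0,0,0.036,0,0,0,0],
  force=30,
)

```text
time: 3.28
position: [0.4682, -0.1145, 0.2202]
tool_rot: [0.843, 0.538, 0.001, 0.001]
ft_force: [2.2, -0.9, 4.6]
grip_width: 0.0435
```

```bash
python3 - <<'E'
from h import *
o=get_obs(); print(o["time"],o["position"],o["grip_width"],o["ft_force"])
c=snap("wrist","w3")
cv2.imwrite("pics/w3z.png",cv2.resize(c["pixels"][160:330,200:480],None,fx=2.8,fy=2.8))
E
```

```text
3.275 [ 0.46821624 -0.11452928  0.22022291] 0.04346854607746168 [ 2.15163426 -0.91620072  4.60871808]
```

View pics/w3z.png

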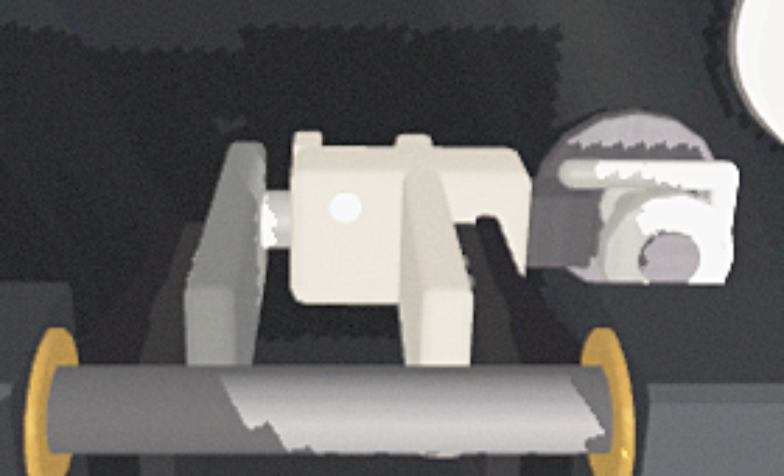

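servo_tool(
  steps=[0.036,0,0,-0.004,0,0.036,0.008,-0.001,-0.004,0,0.036,0.018,-0.002,-0.004,0,0.036,0.028,-0.002,-0.004,0,0.036,0.028,-0.002,-0.004,0],
)

```text
time: 3.95
position: [0.4775, -0.0868, 0.2236]
tool_rot: [0.842, 0.539, -0.0, -0.0]
ft_force: [0.6, -0.6, -1.2]
grip_width: 0.0438
```

```bash
python3 - <<'E'
from h import *
o=get_obs(); print(o["time"],o["position"],o["grip_width"],o["ft_force"])
c=snap("wrist","w4")
cv2.imwrite("pics/w4z.png",cv2.resize(c["pixels"][160:330,200:480],None,fx=2.8,fy=2.8))
s=snap("side","s4")
cv2.imwrite("pics/s4z.png",cv2.resize(s["pixels"][80:230,230:390],None,fx=4,fy=4))
E
```

```text
3.95 [ 0.47752695 -0.08679261  0.22360529] 0.043822380680540944 [ 0.60292786 -0.55027557 -1.17989482]
```

View pics/w4z.png

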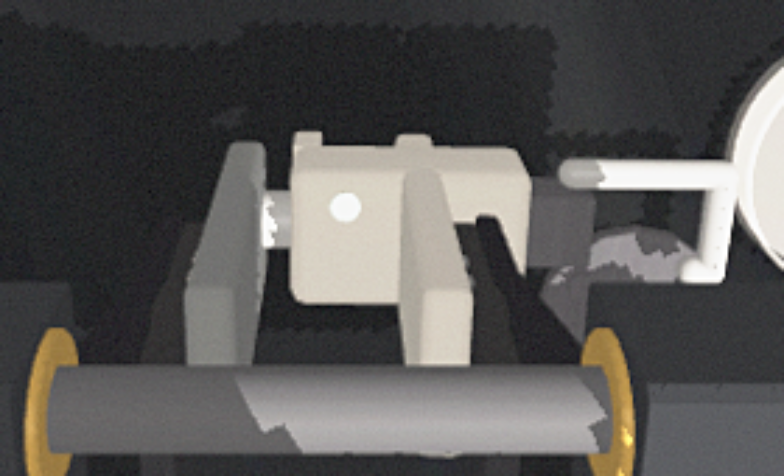

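View pics/s4z.png

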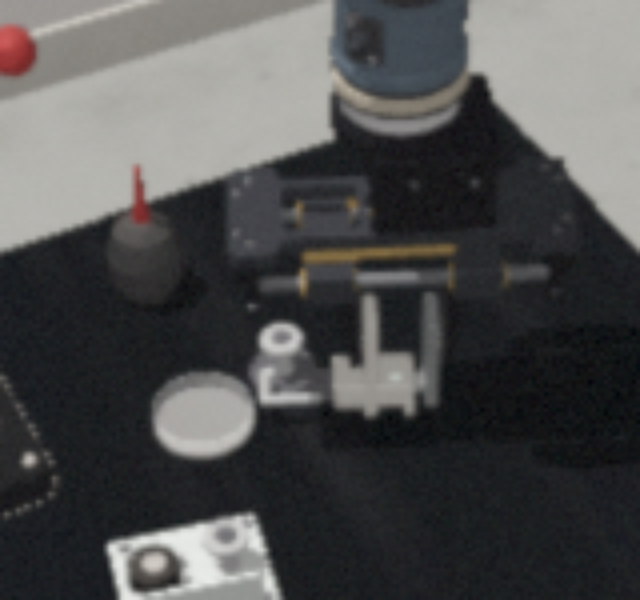

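The hook is off the neck and still open (width 43.8 mm). I'll back away, lift, and go look at the stand.

servo_tool(
  steps=[0.036,0.003,-0.02,0,0,0.036,0.003,-0.038,0,0,0.036,0.003,-0.038,-0.04,0,0.036,0.003,-0.038,-0.08,0,0.036,0.003,-0.038,-0.09,0,0.036,0.003,-0.038,-0.09,0],
)

```text
time: 4.8
position: [0.4441, -0.0693, 0.314]
tool_rot: [0.843, 0.538, 0.0, 0.0]
ft_force: [-0.0, 1.4, -2.2]
grip_width: 0.0438
```

```bash
python3 - <<'E'
from h import *
t=load("t2"); print("bottle",plane(t,(290,267),.1),plane(t,(290,269),.03))
o=get_obs(); print(o["time"],o["position"],o["grip_width"],R.from_quat(o["tool_rot"]).as_matrix().round(4)[:,:2])
P=np.array([.6236-.115+.005,-.0167+.0266+.0214,.31])
print(R.from_quat(o["tool_rot"]).as_matrix().T@(P-o["position"]))
snap("wrist","w5")
E
```

```text
bottle [0.38936134 0.07221381 0.1       ] [0.38181185 0.07738237 0.03      ]
4.8 [ 0.44407254 -0.06926833  0.31398424] 0.043760472108222266 [[ 0.4207  0.9072]
 [ 0.9072 -0.4207]
 [-0.      0.0012]]
[0.12048662 0.02075692 0.00400677]
```

View pics/w5.png

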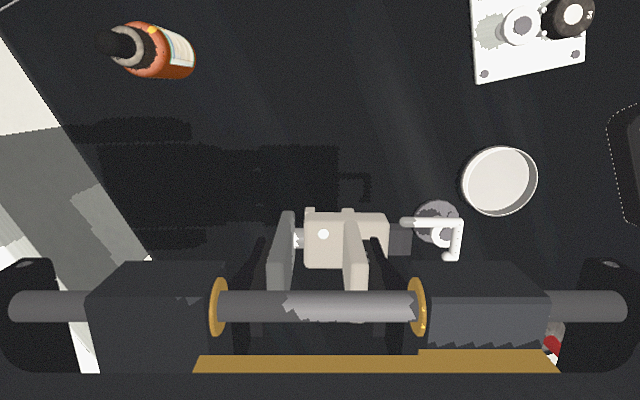

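The held probe looks level with its hook open. Stand_a is at top right, its post head at (523,24). Moving to the pre-insert area.

servo_tool(
  steps=[0.036,0.04,0.007,0,-0.07,0.036,0.08,0.014,0,-0.14,0.036,0.12,0.021,0,-0.21,0.036,0.12,0.021,0,-0.21,0.036,0.12,0.021,0,-0.21],
)

```text
time: 5.48
position: [0.5129, 0.0309, 0.3122]
tool_rot: [0.782, 0.624, -0.002, -0.001]
ft_force: [-0.0, -0.4, -0.5]
grip_width: 0.0436
```

```bash
python3 - <<'E'
from h import *
o=get_obs(); print(o["time"],o["position"],o["grip_width"],R.from_quat(o["tool_rot"]).as_matrix().round(4)[:,:2])
snap("wrist","w6")
E
```

```text
5.475 [0.51286943 0.03088463 0.31216313] 0.04362455999860099 [[ 2.220e-01  9.750e-01]
 [ 9.751e-01 -2.220e-01]
 [-6.000e-04 -4.100e-03]]
```

View pics/w6.png

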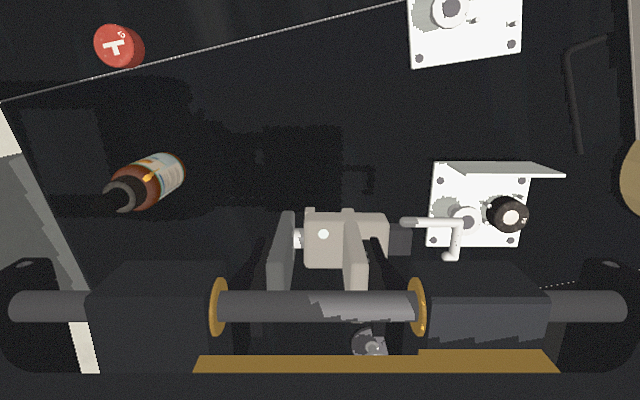

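```bash
python3 - <<'E'
from h import *
t=cv2.imread("pics/w6.png")
cv2.imwrite("pics/w6z.png",cv2.resize(t[150:270,390:580],None,fx=4.2,fy=4.2,interpolation=cv2.INTER_CUBIC))
cv2.imwrite("pics/w6y.png",cv2.resize(t[190:300,250:410],None,fx=5,fy=5,interpolation=cv2.INTER_CUBIC))
E
```

```text
(no output)
```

View pics/w6z.png

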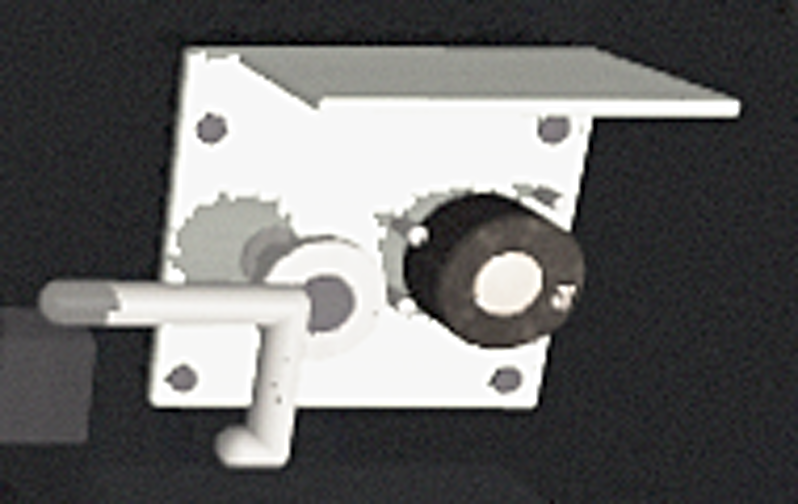

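View pics/w6y.png

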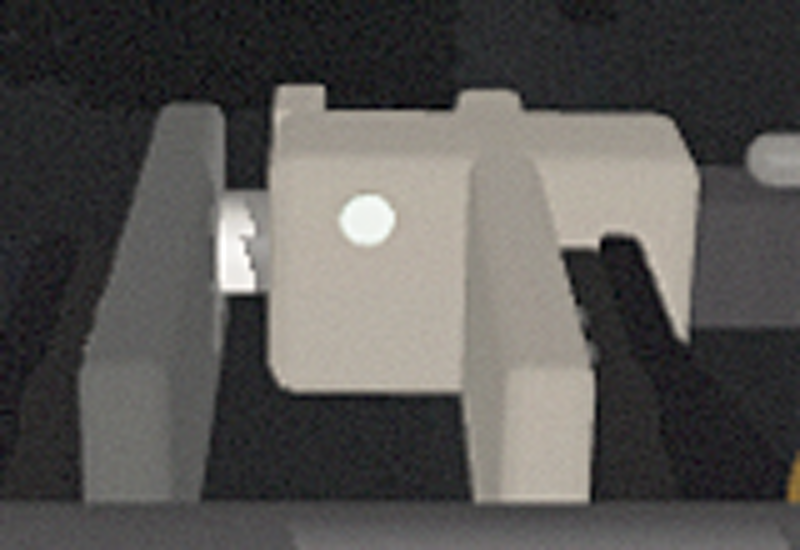

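```bash
cat > st.py <<'E'
from h import *
c=load("w6"); f=lambda a:(a[0]/4.2+390-.4,a[1]/4.2+150-.4)
P=lambda a,z:plane(c,f(a),z)[:2]
FL,FR,BR=P((185,47),.005),P((152,407),.005),P((538,407),.005)
print("w",np.linalg.norm(FL-FR),"l",np.linalg.norm(BR-FR))
src=np.array([[-22,44],[-22,-35],[62,-35]])/1e3
# rigid fit
dst=np.array([FL,FR,BR]); a=src-src.mean(0); b=dst-dst.mean(0)
U,S,V=np.linalg.svd(a.T@b); Rm=(U@V).T; t=dst.mean(0)-Rm@src.mean(0)
print("post by plate",t,"heading",np.degrees(np.arctan2(Rm[1,0],Rm[0,0])),"res",(dst-(src@Rm.T+t))*1e3)
for p in [(316,295),(324,302),(332,303)]: print("head",P(p,.032))
s=P((497,270),.021); print("section",P((508,284),.021),"expected",Rm@[.042,0]+t)
w=[P((318,108),.045),P((740,116),.045)]; print("wall inner top in stand",[(Rm.T@(x-t))*1e3 for x in w])
# same for plate in top view z=.005
ct=load("t2"); g=lambda a:(a[0]/4.6+300-.4,a[1]/4.6+130-.4)
FRt=plane(ct,g((197,244)),.005)[:2];FLt=plane(ct,g((55,210)),.005)[:2];BRt=plane(ct,g((231,95)),.005)[:2]
dst=np.array([FLt,FRt,BRt]);b=dst-dst.mean(0);U,S,V=np.linalg.svd(a.T@b); R2=(U@V).T; t2=dst.mean(0)-R2@src.mean(0)
print("top:",t2,np.degrees(np.arctan2(R2[1,0],R2[0,0])),(dst-(src@R2.T+t2))*1e3)
E
python3 st.py
```

```text
w 0.07996716712663278 l 0.08413015900692579
post by plate [ 0.62416544 -0.01604223] heading -12.532571398046318 res [[-0.35306593  0.82440872]
 [ 0.14103688 -0.27287594]
 [ 0.21202905 -0.55153279]]
head [ 0.62296602 -0.01397091]
head [ 0.62433476 -0.01576865]
head [ 0.62582017 -0.01631713]
section [ 0.66455598 -0.02543881] expected [ 0.6651647 -0.025156 ]
wall inner top in stand [array([-11.64411146,  42.27317425]), array([62.59115691, 40.53429032])]
top: [ 0.62504685 -0.01610482] -12.234974366975573 [[ 0.07571839  0.14407497]
 [-0.63475256 -0.06467908]
 [ 0.55903417 -0.07939589]]
```

```bash
cat > pb.py <<'E'
from h import *
o=dict(position=np.array([0.51286943,0.03088463,0.31216313])); y=np.array([.975,-.222]);x=np.array([.222,.975])
c=load("w6"); f=lambda a:(a[0]/4.2+390-.4,a[1]/4.2+150-.4)
z=.014+.3122-.2202
for n,p in dict(shank1=(110,305),shank2=(230,305),cross=(277,380),corner=(288,303),lip=(245,446),lipout=(285,446)).items():
    d=plane(c,f(p),z)[:2]-o["position"][:2]; print(n,"toolx %.1f tooly %.1f"%(d@x*1e3,d@y*1e3))
g=lambda a:(a[0]/5+250-.4,a[1]/5+190-.4)
z=.025+.092
for n,p in dict(hTL=(275,157),hTR=(690,165),hBL=(272,390),hBR=(690,340)).items():
    d=plane(c,g(p),z)[:2]-o["position"][:2]; print(n,"toolx %.1f tooly %.1f"%(d@x*1e3,d@y*1e3))
E
python3 pb.py
```

```text
shank1 toolx 8.7 tooly 55.3
shank2 toolx 8.7 tooly 71.9
cross toolx -2.7 tooly 79.8
corner toolx 9.0 tooly 79.9
lip toolx -13.0 tooly 76.5
lipout toolx -13.0 tooly 82.2
hTL toolx 13.7 tooly -8.8
hTR toolx 12.9 tooly 36.6
hBL toolx -15.0 tooly -9.5
hBR toolx -8.5 tooly 37.9
```

servo_tool(
  steps=[0.036,0.003,0,0.045,-0.005,0.036,0.003,0,0.08,-0.005,0.036,0.003,0,0.089,-0.005,0.036,0.003,0,0.089,-0.005,0.036,0.003,0,0.089,-0.005],
)

```text
time: 6.15
position: [0.5148, 0.0335, 0.2259]
tool_rot: [0.78, 0.625, 0.001, 0.001]
ft_force: [-0.1, -0.4, -0.4]
grip_width: 0.0432
```

```bash
cat > chk.py <<'E'
import sys
from h import *
tag=sys.argv[1]
o=get_obs(); M=R.from_quat(o["tool_rot"]).as_matrix()
x,y=M[:2,0],M[:2,1]
d=np.array([.6244,-.0160])-o["position"][:2]
print(o["time"],o["position"],"w",o["grip_width"],"f",o["ft_force"].round(1),"head",np.degrees(np.arctan2(y[1],y[0])),M[2,:2])
print("post in probe: x %.1f y %.1f"%(d@y*1e3-57.3-(0),d@x*1e3+1.8),"underside",o["position"][2]-.2202)
c=snap("wrist","w"+tag); cv2.imwrite(f"pics/w{tag}z.png",cv2.resize(c["pixels"][150:310,240:560],None,fx=2.4,fy=2.4,interpolation=cv2.INTER_CUBIC))
s=snap("side","s"+tag); cv2.imwrite(f"pics/s{tag}z.png",cv2.resize(s["pixels"][140:260,240:380],None,fx=4.6,fy=4.6,interpolation=cv2.INTER_CUBIC))
E
python3 chk.py 7
```

```text
6.15 [0.51481727 0.03345487 0.22589258] w 0.0431789225623158 f [-0.1 -0.4 -0.4] head -12.58113700462909 [0.00015111 0.00236823]
post in probe: x 60.4 y -22.6 underside 0.005692582861729245
```

View pics/w7z.png

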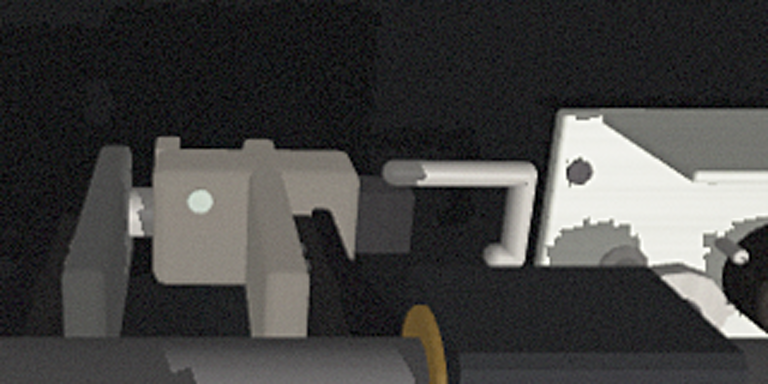

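View pics/s7z.png

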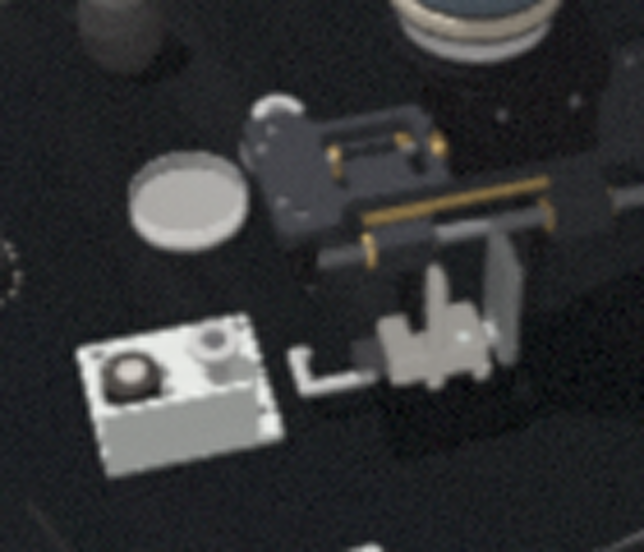

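```bash
python3 - <<'E'
from h import *
c=load("w7"); f=lambda a:(a[0]/2.4+240-.3,a[1]/2.4+150-.3)
h=np.radians(-12.5); ex=np.array([np.cos(h),np.sin(h)]);ey=np.array([-ex[1],ex[0]])
for n,p,z in [("shank",(410,174),.0197),("shank2",(500,174),.0197),("cross",(518,215),.0197),("lip",(495,254),.0197),("FL",(559,109),.005),("wallouttop",(690,178),.045)]:
    d=plane(c,f(p),z)[:2]-[.6244,-.016]; print(n,"stand x %.1f y %.1f"%(d@ex*1e3,d@ey*1e3))
E
```

```text
shank stand x -64.0 y 33.2
shank2 stand x -42.2 y 33.1
cross stand x -36.4 y 22.2
lip stand x -40.9 y 11.5
FL stand x -23.1 y 45.0
wallouttop stand x -12.5 y 42.4
```

Shank at stand y 33, lip at 11.5, so the probe axis is about 22 left of the post. That's centred between neck and wall. Going forward under the head, a little lower.

servo_tool(
  steps=[0.036,0,0,0.003,0,0.036,0,0.012,0.003,0,0.036,0,0.024,0.003,0,0.036,0,0.036,0.003,0,0.036,0,0.046,0.003,0,0.036,0,0.053,0.003,0,0.036,0,0.053,0.003,0],
)

```text
time: 7.12
position: [0.5666, 0.0222, 0.2217]
tool_rot: [0.78, 0.626, 0.0, 0.0]
ft_force: [-0.2, 0.4, -0.2]
grip_width: 0.0433
```

```bash
python3 chk.py 8
```

```text
7.125 [0.56657429 0.02215334 0.22168519] w 0.04326510882654185 f [-0.2  0.4 -0.2] head -12.555700731409836 [5.49791020e-05 4.41289752e-04]
post in probe: x 7.4 y -22.9 underside 0.0014851854608624038
```

View pics/w8z.png

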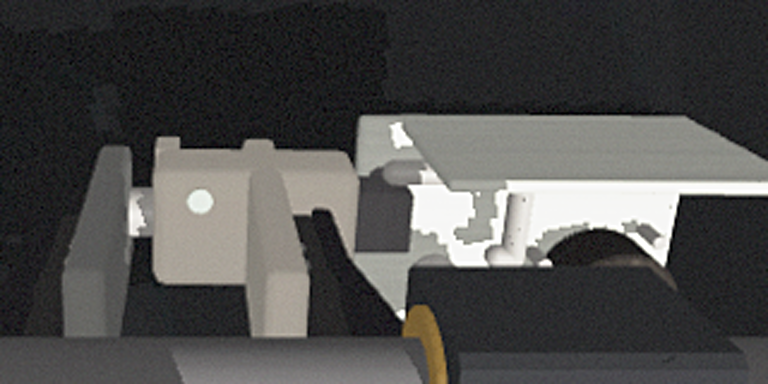

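View pics/s8z.png

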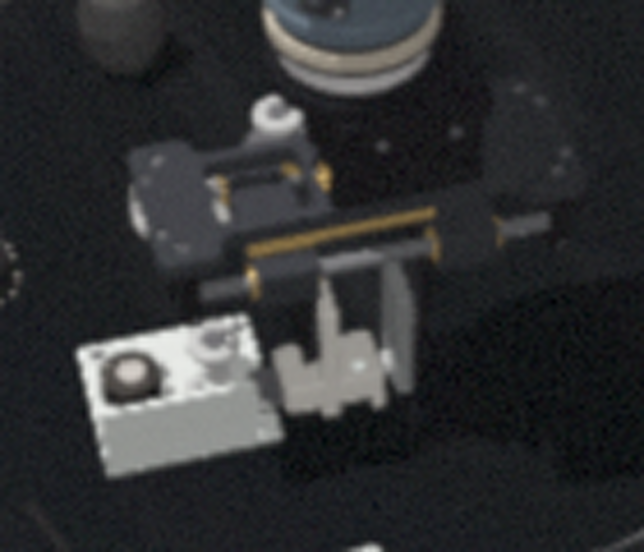

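The neck shows at (432,258) between the nose (410) and the lip (488), roughly mid-mouth, and there are no contact forces. Sliding the probe right, onto the post.

servo_tool(
  steps=[0.036,-0.008,0,0,0,0.036,-0.016,0,0,0,0.036,-0.0225,0,0,0,0.036,-0.0225,0,0,0,0.036,-0.0225,0,0,0],
)

```text
time: 7.85
position: [0.5612, 0.0002, 0.2218]
tool_rot: [0.78, 0.625, 0.0, -0.0]
ft_force: [-0.6, -0.3, -1.0]
grip_width: 0.0436
```

```bash
python3 chk.py 9
```

```text
7.85 [5.61173563e-01 2.35656025e-04 2.21767459e-01] w 0.04361009413608416 f [-0.6 -0.3 -1. ] head -12.566585927215 [ 1.19773467e-04 -8.51511936e-06]
post in probe: x 7.9 y -0.3 underside 0.001567459032134566
```

View pics/w9z.png

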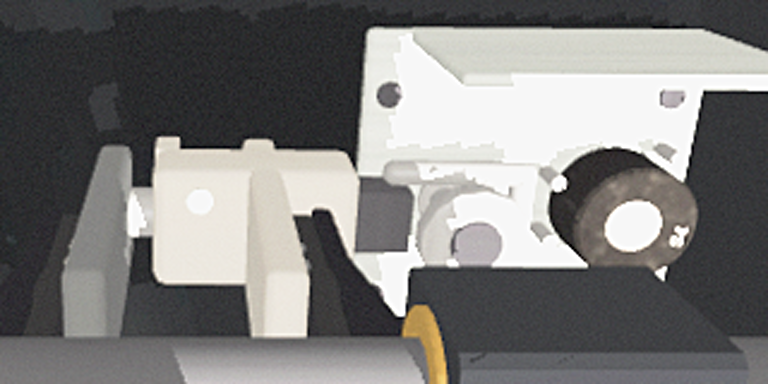

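View pics/s9z.png

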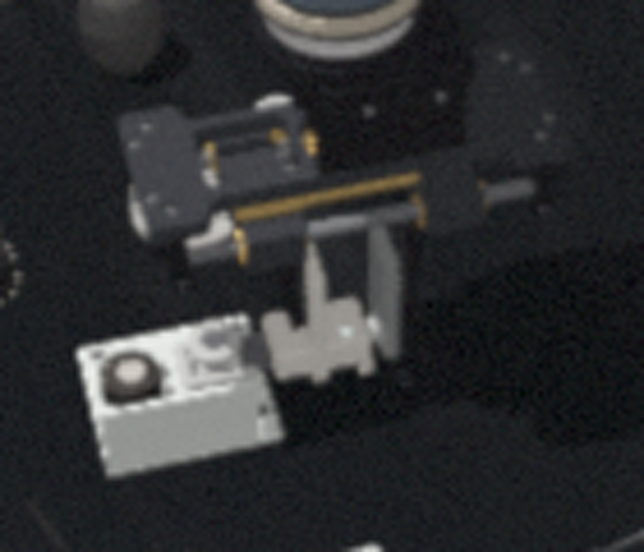

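```bash
python3 - <<'E'
from h import *
c=load("w9"); f=lambda a:(a[0]/2.4+240-.3,a[1]/2.4+150-.3)
h=np.radians(-12.57); ex=np.array([np.cos(h),np.sin(h)]);ey=np.array([-ex[1],ex[0]])
for n,p,z in [("shank",(450,173),.0155),("head",(478,244),.032),("noseTop",(412,213),.0215),("cross?",(525,185),.0155),("FL",(365,28),.005)]:
    d=plane(c,f(p),z)[:2]-[.5612,.0002]; print(n,"tool y %.1f x %.1f"%(d@ex*1e3,d@ey*1e3))
E
```

```text
shank tool y 62.9 x 9.0
head tool y 65.3 x -1.7
noseTop tool y 52.7 x 1.1
cross? tool y 81.4 x 5.8
FL tool y 42.2 x 42.5
```

The post is in the probe frame at about x +8, y +0.3, so it's centred in the mouth. Opening symmetrically should seat both jaws. I'll lower by about 1.4 mm and release slowly.

servo_tool(
  steps=[0.036,0,0,0.0015,0,0.036,0,0,0.0015,0,0.048,0,0,0.0015,0,0.052,0,0,0.0015,0,0.056,0,0,0.0015,0,0.06,0,0,0.0015,0,0.064,0,0,0.0015,0,0.068,0,0,0.0015,0,0.068,0,0,0.0015,0],
)

```text
time: 9.07
position: [0.5613, 0.0003, 0.2204]
tool_rot: [0.78, 0.626, 0.0, 0.0]
ft_force: [-0.2, 1.1, -0.4]
grip_width: 0.0676
```

```bash
python3 chk.py 10
```

```text
9.075 [5.61290595e-01 3.09184657e-04 2.20397322e-01] w 0.06763214739176603 f [-0.2  1.1 -0.4] head -12.547767237833146 [6.35465542e-06 4.46476736e-04]
post in probe: x 7.8 y -0.4 underside 0.0001973221580555129
```

View pics/w10z.png

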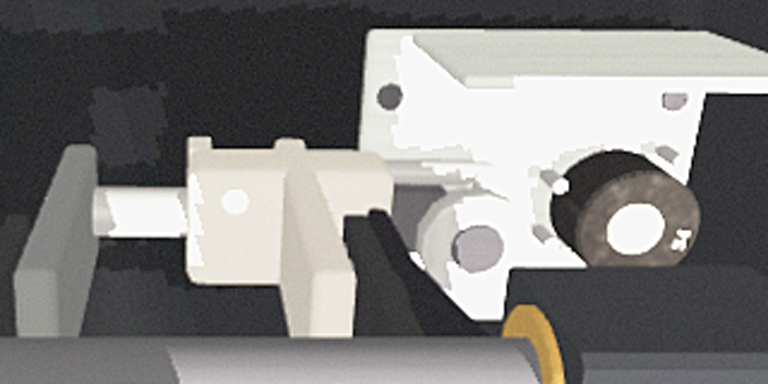

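View pics/s10z.png

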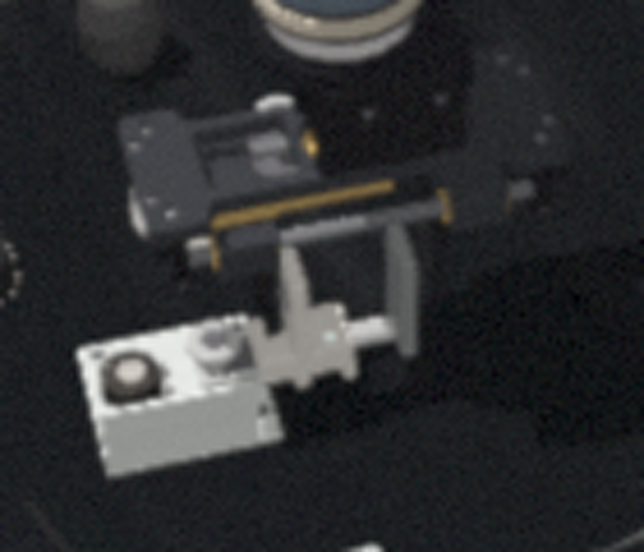

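The hook is shut, the nose is at the neck and the section hasn't moved. I'll open fully, retreat upward and check.

servo_tool(
  steps=[0.085,0,0,0,0,0.087,0,0,0,0,0.087,0,0,-0.03,0,0.087,0,0,-0.08,0,0.087,0,0,-0.11,0,0.087,0,0,-0.11,0],
)

```text
time: 9.93
position: [0.5619, 0.0003, 0.3328]
tool_rot: [0.78, 0.626, 0.002, 0.002]
ft_force: [0.7, -0.0, -0.3]
grip_width: 0.0869
```

```bash
python3 chk.py 11; python3 - <<'E'
import cv2
t=cv2.imread("pics/w11.png")
cv2.imwrite("pics/w11y.png",cv2.resize(t[120:260,260:540],None,fx=2.85,fy=2.85,interpolation=cv2.INTER_CUBIC))
E
```

```text
9.925 [5.61936603e-01 2.80960010e-04 3.32812411e-01] w 0.08694976084884558 f [ 0.7 -0.  -0.3] head -12.540112094132237 [0.00013853 0.00617325]
post in probe: x 7.2 y -0.5 underside 0.11261241130000138
```

View pics/w11y.png

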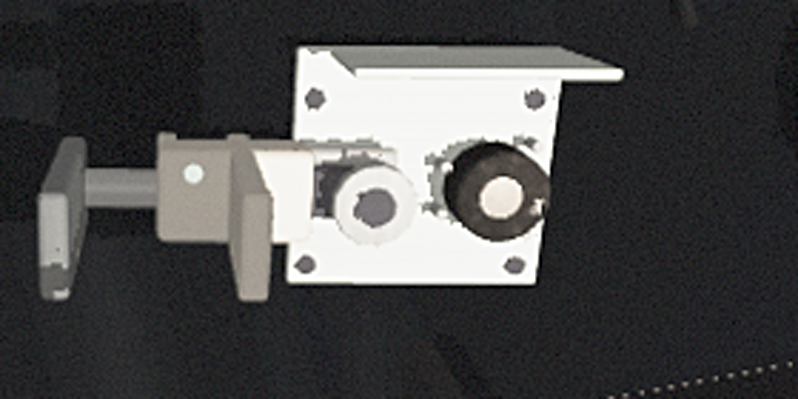

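View pics/s11z.png

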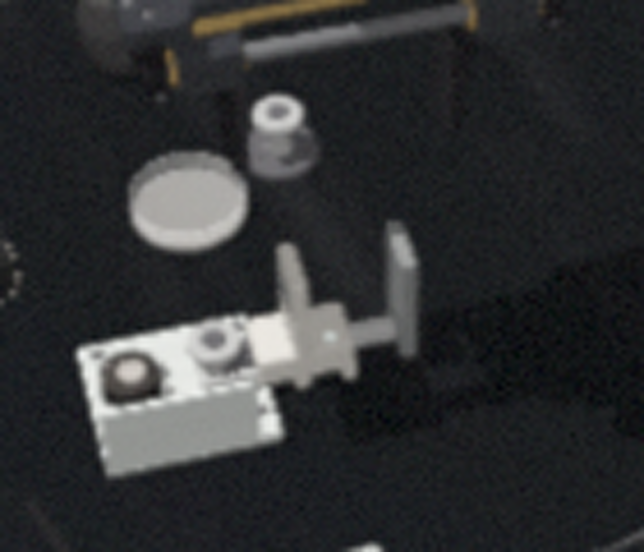

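```bash
python3 - <<'E'
from h import *
c=load("w11"); f=lambda a:(a[0]/2.85+260-.3,a[1]/2.85+120-.3)
P=lambda a,z:plane(c,f(a),z)[:2]
thm=(P((39,195),.072)+P((40,298),.072))/2; fi=(P((271,195),.072)+P((268,299),.072))/2; head=P((375,205),.032)
v=fi-thm; s=np.linalg.norm(v); e=v/s; n=np.array([-e[1],e[0]])
print("span",s*1e3,"travel",66-s*1e3,"head ahead of fi",(head-fi)@e*1e3,"lateral",(head-fi)@n*1e3,"heading",np.degrees(np.arctan2(e[1],e[0])))
print("section",P((500,196),.021),"was .6646 -.0254")
E
```

```text
span 59.80681213411818 travel 6.193187865881818 head ahead of fi 36.00400378954655 lateral -0.48035807721408763 heading -12.797408020513435
section [ 0.66414865 -0.02483943] was .6646 -.0254
```

The final picture agrees: travel 6.2 mm, post at x 0.0 and y −0.5 mm, section unmoved. Handing in.

```bash
python3 -c "
from rig import hand_in; print(hand_in())"
```

```text
the job is handed in; nothing more can be done
None
```

The probe is clipped onto stand_a's contact post, and I handed the job in at about 10 s of the 40 s allowed; it reports no verdict.

I squeezed the tabs fully (finger opening about 43.5 mm) and slid the probe left off the parking post. I then brought the open hook in under the head between neck and wall, moved it sideways onto the post, released it slowly and withdrew upward.

**Last checks, from the wrist picture after release:**
- **Travel:** the tabs span 59.8 mm, so the plunger sits at about 6.2 mm.
- **Post in the jaw:** about 0.0 mm along and −0.5 mm across, well inside the limits.
- **Lie:** the probe looks flat on the bench in both the wrist and side views.
- **Section:** it measures within 1 mm of where it was before the clipping.
- **Bystanders:** the petri dish looks unmoved in the side view, and I saw no sign of contact with the others, but I did not re-measure them.
- **Robot:** the gripper is open and about 110 mm above its release height, with no contact force.

**Disagreements:** early on, the side camera put the stand's post 3 to 7 mm away from the top view. The close wrist view matched the top view, so I used those two. I could not measure the clamp's force on the stand directly; it is inferred from the spring travel.

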